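# Shim the rocking weighing slab by feel

## Task

The stone weighing slab under the bench balance rocks, because the foot at its front right corner is worn short and hangs a little above the bench. Take the tapered spacer blade by its upright grip and slide it, flat on the bench and thin end first, under that foot until you feel it just begin to bear, so that the slab no longer rocks but is not raised, pushed along or pressed hard. Let go and leave the blade there, and leave everything else as it stands.

Things in the scene. Friction and masses are not known exactly. Their poses are not given: they have to be found in the camera images.
- blade_grip (a point): Point in the upright grey grip of the loose steel spacer blade, 37 mm above the blade's underside; pinch it here. Axes: x along the blade to its thin tip, y across it, z up. The grip is 34 mm long (x), 14 mm wide (y), from 12 to 56 mm above the underside. It starts flat on the bench, left in front of the slab, its tip pointing away from the robot or up to 40 degrees to the right of that.
- blade_tip (a point): Middle of the blade's thin end, 147 mm ahead (+x) of the grip point, 1.5 mm above the underside.
- blade: The whole blade, 150 g; origin on its underside straight below the grip point, axes as blade_grip. 30 mm wide, 164 mm long: a butt 34 mm long and 12 mm thick under the grip, then a straight taper 130 mm long from 12 mm thick down to 3 mm at the tip.
- slab_corner (a point): Point on the slab's top straight above the centre of the worn foot, at the corner near the robot and to its right, 55 mm above the bench when unlifted. The foot is an upright rubber cylinder 26 mm across with a flat end that hangs 4 to 8.5 mm above the bench (it differs each time). 30 mm in from the slab's front and right edges; the slab is bare here. Axes as slab_middle.
- slab_middle (a point): Middle of the slab's top face, 55 mm above the bench; slab_corner lies at x -70, y -80 mm from it. Axes: x from the slab's front edge to its rear, y to its left, z up. The balance covers the top from 40 mm in front of this point to the rear and rises 49 mm above it.
- slab: The stone slab, loose, 200 (x) x 220 (y) x 30 mm, underside 25 mm above the bench on four feet, with the balance fixed on it; 3.2 to 4.4 kg. Origin at bench level below slab_middle. About 9 to 13 N upward under the worn foot begin to raise that corner; the blade, of smooth steel, then drags with about 5 to 10 N, more if the hand also presses it down.
- dish: Closed petri dish, 60 mm across, 16 mm high, lying loose on the slab's front left part; origin at the centre of its underside. A bystander.
- flask: Upright white reagent bottle with a blue cap, 56 mm across, 99 mm high, on the bench at the left; origin at the centre of its underside. A bystander.
Things that resemble listed ones, but are neither listed nor needed, are in the scene too. Of the things like the blade, leave any that is purple or red; of the rest the larger one is meant.

How it is judged:
At the end, for the whole second after the job is handed in: The blade lies flat on the bench, released, with its taper under the worn foot (foot within 14 mm of its middle line), bearing on the slab with over 1 N; the slab's corner is raised under 0.7 mm, the slab has moved under 10 mm, all at rest (contact force between blade and slab above 1 N and x of slab_corner in the frame of blade_grip between 0.06 and 0.155 m and y of slab_corner in the frame of blade_grip between -0.014 and 0.014 m and angle between blade_grip's own z axis and vertical below 0.05 rad and height (world z) of slab_corner below 0.0557 m and distance of slab_middle from where it was at the start of the episode below 0.01 m and linear speed of each of blade, slab below 0.01 m/s); the robot touches nothing.
It fails at once if the slab's corner is raised more than 3 mm (height (world z) of slab_corner above 0.058 m).
It fails at once if the slab is pushed along by more than 15 mm (distance of slab_middle from where it was at the start of the episode above 0.015 m).
It fails at once if the blade presses on the slab with more than 30 N (contact force between blade and slab above 30 N).
It fails at once if the petri dish or the bottle is shifted by more than 30 mm (distance of any of dish, flask from where it was at the start of the episode above 0.03 m).
It also fails if it takes over 58 s, if anything falls off the work surface, if the arm or the gripper's body presses on something with over 40 N, if the wrist force passes 120 N, or if a joint passes its speed limit or range.

## Robot

A 7-joint arm with a two-finger parallel gripper is mounted at the origin on a cart in front of the work surface, level with it; the furniture and walls round the work are solid. World frame = base frame: x ahead of the robot, y to its left, z up, the work surface at z = 0. Lengths are in m, angles in rad, forces in N, time in s.
With the tool pointing down it reaches from about 0.425 to 0.925 m from the base axis. Payload 6.8 kg.
Tool frame: the origin (TCP) lies at the centre of the arm's flange, where the gripper is bolted on; the fingertips stand 173 mm ahead of it and the grasp point (between the pads) lies 155 mm ahead of it (finger_overhang is the distance from the TCP to the fingertips, in m); y points along the fingers, z is the direction in which the jaws open and shut, and the axes are right-handed (so a half turn about y gives the same grasp; the last joint's range is limited). The gripper opens to 85 mm and grips with 20 to 120 N. Pads are 22 mm wide; open, the fingers measure 114 mm over their backs; the gripper's body (76 mm by 85 mm) begins 54 mm behind the grasp point. The pads swing forward as they close: fully open they stand 13 mm farther back than shut.
Start: joints at [-1.279, 0.477, 0.022, 1.555, -0.011, 1.109, -0.083], TCP at [0.263, 0.622, 0.405] pointing down, gripper open.
Joint ranges: [-2.96, 2.96], [-0.34, 2.1], [-1.41, 1.46], [0.24, 2.44], [-1.37, 4.51], [0.17, 1.92], [-2.96, 2.96]. Speed limits (rad/s): [2.39, 2.39, 3.14, 3.14, 3.14, 3.14, 3.14].

## Interface

Orientations are given as a rotation vector (axis times angle).
In Python, from bench import get_obs, grab_frame, hand_in, finger_overhang gives the robot as it stands. The module is installed in compiled form; this text tells all that it offers.
- The arm moves only by the shell command python3 -m jog 'ROWS' [FORCE]. ROWS is JSON, a list of rows, each a list of 3 entries, a list of its own where there are three numbers: the shift along the tool's x, y, z in cm, then the turn about the tool's y in rad, then the gripper command: -1 is fully open, 1 is shut, values between are in proportion. In form: [[[x, y, z], twist, gripper], ...]. A call has 1 to 10 rows; each row is the pose to reach, as a shift and turn from the pose commanded when the call began, along the tool's axes at that moment; what a row does not reach only later rows make up. A row lasts 1/8 s, in which the tool goes at most 62.5 mm and 10.7 degrees, less where a joint would pass 70% of its speed; a pose out of reach is approached as far as the arm can. A call with a gripper value outside its range is refused whole. The fingers move at their own pace and stop on an object; FORCE is the grip in N (left out, the last holds). Time passes only in rows, so rows that repeat a pose let the fingers close. It gives the time, the measured TCP pose, the force and the opening at its end, in the units of the state.
- get_obs(): the state, without advancing time (a new reading comes with each control period).
- grab_frame(name): name is "scene" or "top" or "wrist"; returns a dict with "image" (420x560x3 uint8, blue, green, red), "fx", "fy", "cx", "cy" (pixels), "origin" and "rotation" of the camera in the world. Camera axes: x right, y up, looking along -z (the intrinsics and any distortion apply to the point x, -y, -z); pixel columns grow to the right and rows downward; lengths in m; the calibration is good to about 2 mm. A picture is of the moment at which its call begins. There is no depth.
- hand_in(): hands the job in, once; it reports no verdict.
The state is a dict: "clock": time; "joints": joint angles; "qvel": joint speeds; "tau": joint torques, N m; "tcp_pos": TCP position; "orientation": TCP orientation; "contact_force": force on the tool from outside, world axes, zero at the start; "moment": the same for the moment, N m; "grip_width": finger opening in m.
Only numpy, scipy, OpenCV 4.12 (cv2) and the standard library are available. Lean on these libraries where they do the work, as an engineer would, in place of code of your own. Each camera call takes 0.05 s, during which the arm holds its last target.

## Working session

There is one attempt and no reset: what is moved stays moved. The work goes in short steps, Python scripts to look and compute and a shell command to move; the robot and the scene stay as the last step left them, time stands still between calls to the robot, and variables do not carry over. Pictures are saved under pics/ and viewed, and the job is handed in when it is done.

```bash
mkdir -p pics; ls
python3 - <<'E'
from bench import *
import cv2
print(get_obs())
print(finger_overhang if not callable(finger_overhang) else finger_overhang())
for n in ["scene","top","wrist"]:
    f=grab_frame(n); cv2.imwrite(f"pics/{n}0.png",f["image"])
    print(n,{k:v for k,v in f.items() if k!="image"})
E
```

```text
pics
{'clock': 0.0, 'joints': array([-1.27912489,  0.47783823,  0.02234974,  1.55645025, -0.01150593,
        1.10929154, -0.08310215]), 'qvel': array([ 0.00050361,  0.00072346,  0.00205761, -0.00056542, -0.00022693,
        0.0014122 , -0.00021304]), 'tau': array([-4.05402288e-04, -5.96438420e+01,  1.60739075e+00, -2.81201684e+01,
        1.23629623e-02,  9.10379458e-03, -1.72071748e-05]), 'tcp_pos': array([0.26260589, 0.62152925, 0.40370055]), 'orientation': array([-1.54980227,  0.3138578 , -0.31349124]), 'contact_force': array([-0.71784261, -0.08081106, -0.01682689]), 'moment': array([0.02834407, 0.00591185, 0.03710395]), 'grip_width': 0.08531335324840679}
0.1734
scene {'fx': 467.8221103626711, 'fy': 467.8221103626711, 'cx': 282.1016536165499, 'cy': 214.13758893343993, 'origin': array([0.05574453, 1.22265177, 0.62310432]), 'rotation': array([ 0.31609136, -1.46352923, -2.3558087 ])}
top {'fx': 444.63402430385986, 'fy': 444.63402430385986, 'cx': 283.63370352092926, 'cy': 215.49395240158992, 'origin': array([0.33921113, 0.19069649, 1.05951619]), 'rotation': array([ 0.16349328, -0.12944361, -1.58063473])}
wrist {'fx': 342.2706193522786, 'fy': 342.2706193522786, 'cx': 278.65488608292713, 'cy': 210.73614558813935, 'origin': array([0.18559691, 0.65546812, 0.37344333]), 'rotation': array([-0.29608729, -0.19479538,  1.15949866])}
```

View pics/scene0.png

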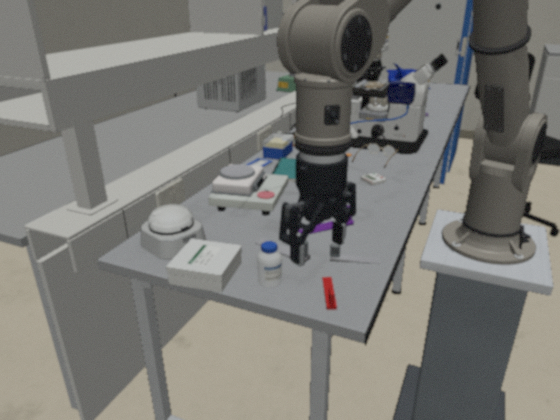

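View pics/top0.png

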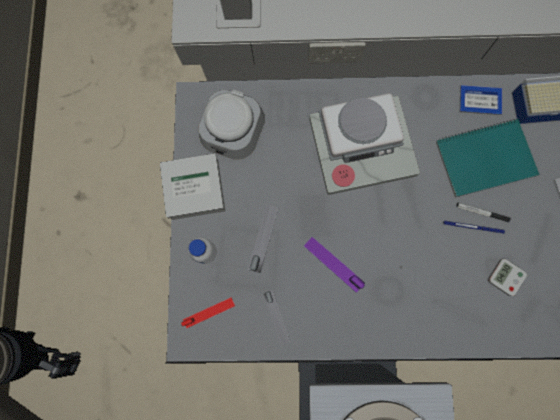

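View pics/wrist0.png

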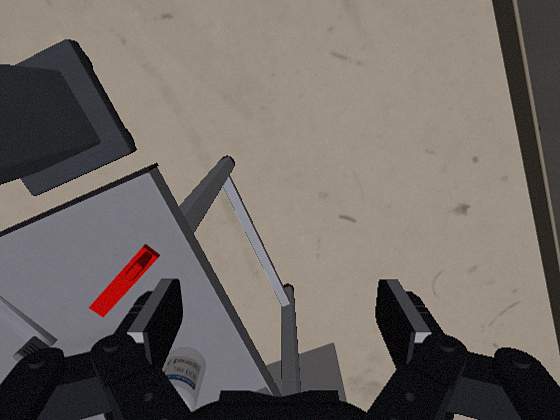

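```bash
cat > h.py <<'E'
import numpy as np, cv2
from scipy.spatial.transform import Rotation as R
from bench import *
def ray(f,px):
    px=np.atleast_2d(np.asarray(px,float))
    d=np.c_[(px[:,0]-f["cx"])/f["fx"],-(px[:,1]-f["cy"])/f["fy"],-np.ones(len(px))]
    return np.asarray(f["origin"]),R.from_rotvec(f["rotation"]).apply(d)
def onz(f,px,z):
    o,d=ray(f,px); return o+d*((z-o[2])/d[:,2])[:,None]
def proj(f,P):
    P=np.atleast_2d(P); c=R.from_rotvec(f["rotation"]).inv().apply(P-f["origin"])
    return np.c_[f["cx"]+f["fx"]*c[:,0]/-c[:,2], f["cy"]-f["fy"]*c[:,1]/-c[:,2]]
def crop(img,x0,x1,y0,y1,k,name):
    cv2.imwrite(f"pics/{name}.png",cv2.resize(img[y0:y1,x0:x1],None,fx=k,fy=k,interpolation=cv2.INTER_CUBIC))
E
python3 - <<'E'
from h import *
f=grab_frame("top"); np.set_printoptions(precision=4,suppress=True)
crop(f["image"],220,320,190,350,3.7,"c_blade")
crop(f["image"],300,430,80,200,4.9,"c_slab")
print(onz(f,[[170,362],[178,82],[274,207],[263,268]],0))
E
```

```text
[[0.2011 0.4778 0.    ]
 [0.8948 0.4811 0.    ]
 [0.5604 0.2356 0.    ]
 [0.4129 0.263  0.    ]]
```

View pics/c_blade.png

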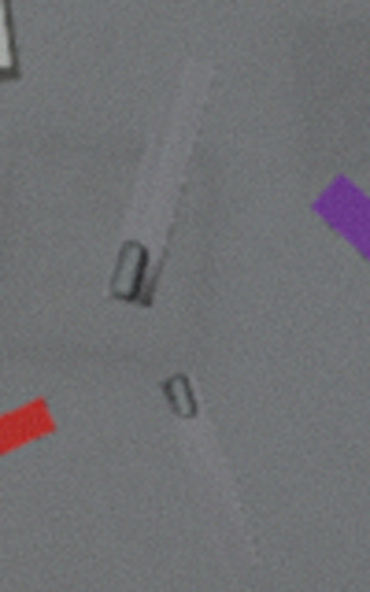

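View pics/c_slab.png

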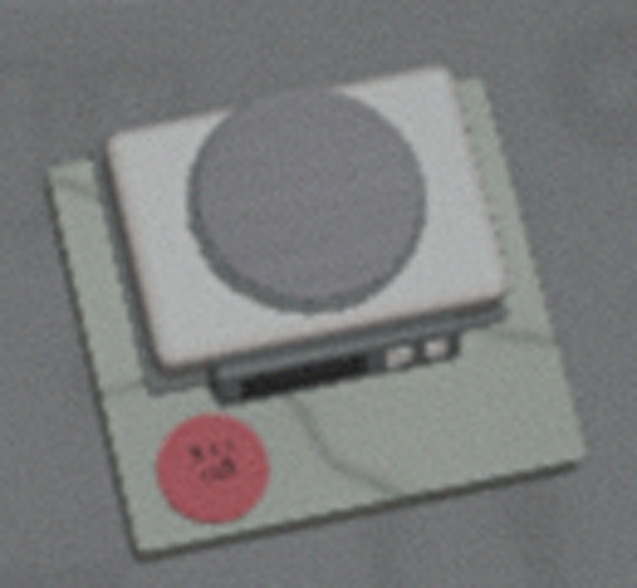

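Run:
```python
from h import *
np.set_printoptions(precision=4,suppress=True)
f=grab_frame("top")
im=f["image"].astype(int)
# average several frames? use one; slab corner lines
c=np.array([[138,550],[583,460],[485,80],[48,168]])/4.9+[300,80]-0.4
P=onz(f,c,0.055); print(P)
print([np.linalg.norm(P[i]-P[(i+1)%4]) for i in range(4)])
b,g,r=[im[...,i] for i in range(3)]
m=((g-b>5)&(g-r>3)&(im.sum(2)>330)).astype(np.uint8)
m[:, :300]=0; m[:,430:]=0; m[:80]=0;m[200:]=0
m=cv2.morphologyEx(m,cv2.MORPH_OPEN,np.ones((2,2)))
cs,_=cv2.findContours(m,cv2.RETR_EXTERNAL,cv2.CHAIN_APPROX_NONE)
pts=np.vstack([x for x in cs if cv2.contourArea(x)>30])
rc=cv2.minAreaRect(pts);print(rc, cv2.boxPoints(rc))
Q=onz(f,pts[:,0,:],0.055)
rc=cv2.minAreaRect((Q[:,:2]*1000).astype(np.float32)); print("world mm",rc,cv2.boxPoints(rc))
cv2.imwrite("pics/m.png",cv2.resize(m[80:200,300:430]*255,None,fx=4,fy=4))
# blade grip & body
hs=im.sum(2)
# grip: top at z=.056 ; crop coordinates /3.7
g=np.array([[118,242],[148,245],[140,302],[110,297]])/3.7+[220,190]-0.4
print(onz(f,g,0.056), onz(f,g,.056).mean(0))
t=np.array([[192,65],[215,70],[152,305]])/3.7+[220,190]-.4
print(onz(f,t,[0.003,0.003,0.0]))
```

```text
[[ 0.5826  0.1083  0.055 ]
 [ 0.6226 -0.1037  0.055 ]
 [ 0.8167 -0.0691  0.055 ]
 [ 0.7756  0.1463  0.055 ]]
[np.float64(0.21572559478612116), np.float64(0.19711538836019624), np.float64(0.21931215916512295), np.float64(0.196696543013171)]Traceback (most recent call last):
  File "<stdin>", line 14, in <module>
    return _nx.concatenate(arrs, 0, dtype=dtype, casting=casting)
           ~~~~~~~~~~~~~~~^^^^^^^^^^^^^^^^^^^^^^^^^^^^^^^^^^^^^^^
ValueError: need at least one array to concatenate
```

Run:
```python
from h import *
np.set_printoptions(precision=4,suppress=True)
fs=[grab_frame("top") for _ in range(8)]
f=fs[0]; im=np.mean([q["image"] for q in fs],0)
import pickle; pickle.dump(dict(f,image=im),open("top.pkl","wb"))
print(im[185,400],im[100,315],im[130,430], im[235,265],im[235,285],im[264,254],im[270,262])
k=im[...,1]-im[...,0]
m=((im[...,1]-im[...,2]>2)&(im.sum(2)>400)).astype(np.uint8)
m[:, :300]=0; m[:,430:]=0; m[:80]=0;m[200:]=0
cs,_=cv2.findContours(m,cv2.RETR_EXTERNAL,cv2.CHAIN_APPROX_NONE)
print([cv2.contourArea(c) for c in cs])
pts=np.vstack([x for x in cs if cv2.contourArea(x)>30])
Q=onz(f,pts[:,0,:],0.055)
rc=cv2.minAreaRect((Q[:,:2]*1000).astype(np.float32)); print("world mm",rc,cv2.boxPoints(rc))
cv2.imwrite("pics/m.png",cv2.resize(m[80:200,300:430]*255,None,fx=4,fy=4))
g=np.array([[118,242],[148,245],[140,302],[110,297]])/3.7+[220,190]-0.4
print(onz(f,g,0.056), onz(f,g,.056).mean(0))
t=np.array([[192,65],[215,70]])/3.7+[220,190]-.4
print(onz(f,t,0.003)); print(onz(f,np.array([152,305])/3.7+[220,190]-.4,0))
crop(cv2.convertScaleAbs((im-80)*3),230,300,195,345,4,"blade_enh")
```

```text
[112.75  112.375 110.625] [110.25 109.5  106.  ] [116.125 114.375 111.5  ] [125.375 120.875 120.125] [116.    114.625 111.5  ] [120.25 120.   115.25] [112.625 112.375 110.   ]
[1146.5, 0.0, 0.0, 899.5, 496.0, 253.0, 512.5]
world mm ((703.5177612304688, 21.145278930664062), (204.21446228027344, 217.28260803222656), 11.204283714294434) [[ 582.2468  107.8757]
 [ 624.4665 -105.2656]
 [ 824.7888  -65.5852]
 [ 782.569   147.5562]]
[[0.4387 0.2852 0.056 ]
 [0.4366 0.2668 0.056 ]
 [0.402  0.2718 0.056 ]
 [0.4053 0.29   0.056 ]] [0.4206 0.2784 0.056 ]
[[0.5595 0.2416 0.003 ]
 [0.5559 0.2265 0.003 ]]
[[0.4035 0.2686 0.    ]]
```

View pics/m.png

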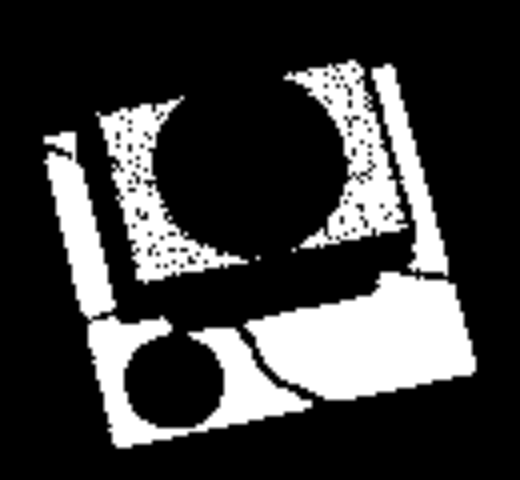

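View pics/blade_enh.png

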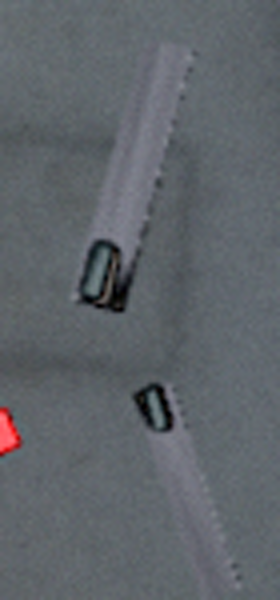

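```bash
cat >> h.py <<'E'
def plan(target_tcp, yaw_jaw=None):
    """shift in tool axes (cm) to reach target TCP; twist about tool y so that tool z (jaw) has heading yaw_jaw (mod pi)"""
    s=get_obs(); M=R.from_rotvec(s["orientation"]).as_matrix()
    d=M.T@(np.asarray(target_tcp)-s["tcp_pos"])*100
    tw=None
    if yaw_jaw is not None:
        v=M.T@np.array([np.cos(yaw_jaw),np.sin(yaw_jaw),0])
        tw=np.arctan2(v[0],v[2]); tw=(tw+np.pi/2)%np.pi-np.pi/2
    return d,tw
def st():
    s=get_obs(); M=R.from_rotvec(s["orientation"]).as_matrix()
    print("t",round(s["clock"],2),"tcp",s["tcp_pos"].round(4),"F",s["contact_force"].round(2),"M",s["moment"].round(2),"w",round(s["grip_width"],4))
    return s,M
E
python3 - <<'E'
from h import *
np.set_printoptions(precision=4,suppress=True)
s,M=st(); print(M)
th=np.deg2rad(-18)
print(plan([0.4206,0.278,0.155+0.037+0.10],th+np.pi/2))
f=dict(grab_frame("top"))
print(onz(f,[[306,240],[363,288],[200,250],[343,176]],0))
E
```

```text
t 0.65 tcp [0.2627 0.6218 0.4047] F [0.63 1.08 0.02] M [-0.03  0.01  0.02] w 0.0854
[[ 0.9211 -0.      0.3893]
 [-0.3893  0.0001  0.9211]
 [-0.     -1.      0.    ]]
(array([ 27.9244,  11.2716, -25.5191]), np.float64(-0.08569230435412756))
[[0.4783 0.1595 0.    ]
 [0.3629 0.0286 0.    ]
 [0.4581 0.4143 0.    ]
 [0.6353 0.0652 0.    ]]
```

```bash
python3 -m jog '[[[5,0,-4.5],0,-1],[[10,0,-9],0,-1],[[15,0,-13.5],-0.05,-1],[[20,0,-18],-0.086,-1],[[24,0,-22],-0.086,-1],[[27.9,2,-25.5],-0.086,-1],[[27.9,6,-25.5],-0.086,-1],[[27.9,11.3,-25.5],-0.086,-1],[[27.9,11.3,-25.5],-0.086,-1],[[27.9,11.3,-25.5],-0.086,-1]]' 60
python3 - <<'E'
from h import *
import pickle
s,M=st();print(M.round(4))
f=grab_frame("wrist"); cv2.imwrite("pics/w1.png",f["image"]); pickle.dump(f,open("w1.pkl","wb"))
print(f["origin"],f["rotation"])
E
```

```text
clock: 1.95
tcp_pos: [0.421, 0.2789, 0.2932]
orientation: [-1.555, 0.245, -0.247]
contact_force: [-0.2, 0.7, 0.5]
grip_width: 0.0852
t 1.95 tcp [0.421  0.2789 0.2932] F [-0.17  0.75  0.5 ] M [ 0.   -0.01  0.04] w 0.0852
[[ 9.512e-01  1.300e-03  3.085e-01]
 [-3.085e-01  1.100e-03  9.512e-01]
 [ 9.000e-04 -1.000e+00  1.500e-03]]
[0.34150793 0.30611041 0.26275393] [-0.2887879  -0.21225348  1.24425832]
```

View pics/w1.png

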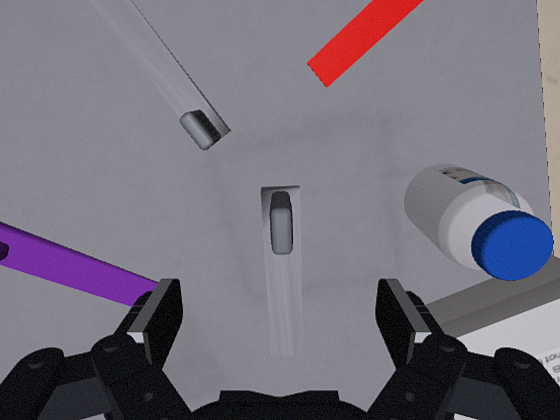

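Run:
```python
from h import *
import pickle
np.set_printoptions(precision=4,suppress=True)
f=pickle.load(open("w1.pkl","rb"))
crop(f["image"],230,330,175,370,3,"w1c")
g=onz(f,[[271,206],[291,206],[292,253],[273,254]],.056);print(g,g.mean(0))
b=onz(f,[[262,187],[299.5,187]],.012); t=onz(f,[[270,356],[294,356]],.003)
print(b,t,np.linalg.norm(b[0]-b[1]),np.linalg.norm(t[0]-t[1]))
B=b.mean(0);T=t.mean(0);d=(T-B)[:2];print(np.linalg.norm(d),np.degrees(np.arctan2(d[1],d[0])), B[:2]+d/np.linalg.norm(d)*.017)
```

```text
[[0.4056 0.2806 0.056 ]
 [0.4096 0.2927 0.056 ]
 [0.4414 0.2835 0.056 ]
 [0.4382 0.2712 0.056 ]] [0.4237 0.282  0.056 ]
[[0.4028 0.2734 0.012 ]
 [0.4116 0.3005 0.012 ]] [[0.5633 0.2261 0.003 ]
 [0.5703 0.2476 0.003 ]] 0.028408794323174152 0.022639742013679888
0.1673045348479855 -17.435461323483075 [0.4234 0.2819]
```

View pics/w1c.png

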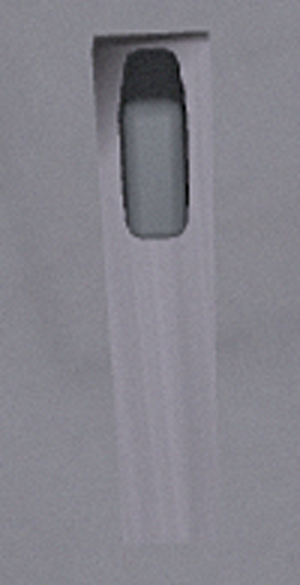

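```bash
python3 -m jog '[[[0.1,4,0.2],0.0,-1],[[0.15,8,0.2],0.0,-1],[[0.15,10.1,0.2],0.0,-1],[[0.15,10.1,0.2],0,-1],[[0.15,10.1,0.2],0,0.5],[[0.15,10.1,0.2],0,1],[[0.15,10.1,0.2],0,1],[[0.15,10.1,0.2],0,1],[[0.15,10.1,0.2],0,1],[[0.15,10.1,0.2],0,1]]' 60
python3 - <<'E'
from h import *
import pickle
s,M=st();print(M.round(4))
f=grab_frame("wrist"); cv2.imwrite("pics/w2.png",f["image"]); pickle.dump(f,open("w2.pkl","wb"))
E
```

```text
clock: 3.25
tcp_pos: [0.4227, 0.2799, 0.1912]
orientation: [-1.556, 0.246, -0.247]
contact_force: [-0.6, 0.0, 6.2]
grip_width: 0.0134
t 3.25 tcp [0.4227 0.2799 0.1912] F [-0.63  0.05  6.23] M [-0.12  0.24  0.01] w 0.0134
[[ 9.511e-01  5.000e-04  3.088e-01]
 [-3.088e-01  5.000e-04  9.511e-01]
 [ 3.000e-04 -1.000e+00  6.000e-04]]
```

View pics/w2.png

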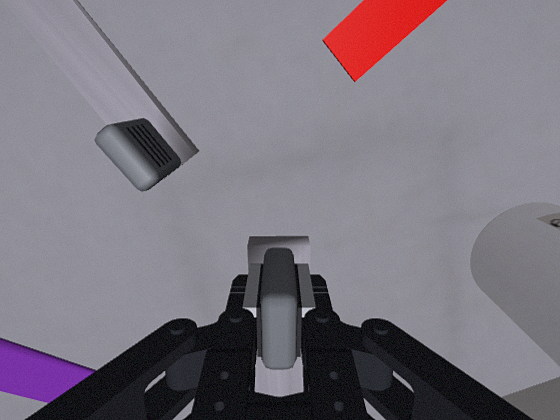

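```bash
python3 -m jog '[[[0,-2,0],0,1],[[0,-6,0],0,1],[[0,-10,0],0,1],[[0,-10,0],0,1],[[0,-10,0],0,1]]'
python3 - <<'E'
from h import *
s,M=st()
f=grab_frame("scene"); crop(f["image"],200,400,150,320,4,"s3")
print(plan([0.458,-0.1033,0.2912],np.deg2rad(100)))
E
```

```text
clock: 3.92
tcp_pos: [0.422, 0.2794, 0.2899]
orientation: [-1.558, 0.247, -0.245]
contact_force: [-0.1, 0.3, -2.1]
grip_width: 0.0136
t 3.92 tcp [0.422  0.2794 0.2899] F [-0.09  0.33 -2.05] M [ 0.02  0.03 -0.03] w 0.0136
(array([ 15.24178929,  -0.12330803, -35.27935906]), np.float64(-0.488261039525379))
```

View pics/s3.png

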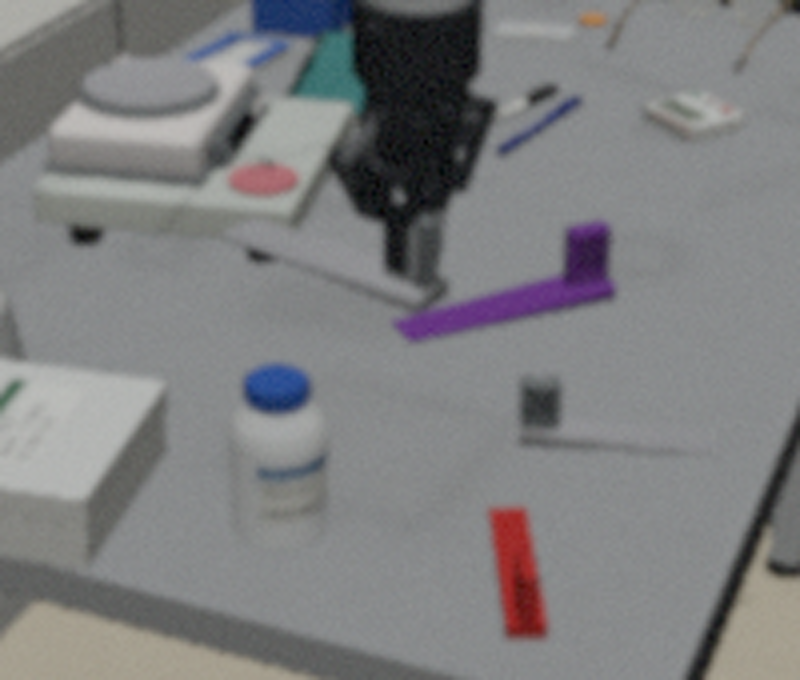

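```bash
python3 -m jog '[[[1.9,0,-4.4],0,1],[[3.8,0,-8.8],-0.1,1],[[5.7,0,-13.2],-0.2,1],[[7.6,0,-17.6],-0.3,1],[[9.5,0,-22],-0.4,1],[[11.4,0,-26.4],-0.488,1],[[13.3,0,-31],-0.488,1],[[15.2,0,-35.3],-0.488,1],[[15.2,0,-35.3],-0.488,1],[[15.2,0,-35.3],-0.488,1]]'
python3 - <<'E'
from h import *
s,M=st();print(M.round(4))
f=grab_frame("top"); crop(f["image"],280,480,80,280,3,"t4")
g=grab_frame("scene"); crop(g["image"],170,370,120,290,4,"s4")
E
```

```text
clock: 5.22
tcp_pos: [0.4576, -0.1025, 0.2896]
orientation: [-1.566, -0.135, 0.139]
contact_force: [0.3, 0.9, -2.0]
grip_width: 0.0134
t 5.22 tcp [ 0.4576 -0.1025  0.2896] F [ 0.31  0.92 -2.  ] M [0.07 0.04 0.04] w 0.0134
[[ 9.849e-01 -2.600e-03 -1.732e-01]
 [ 1.732e-01  4.000e-04  9.849e-01]
 [-2.500e-03 -1.000e+00  9.000e-04]]
```

View pics/t4.png

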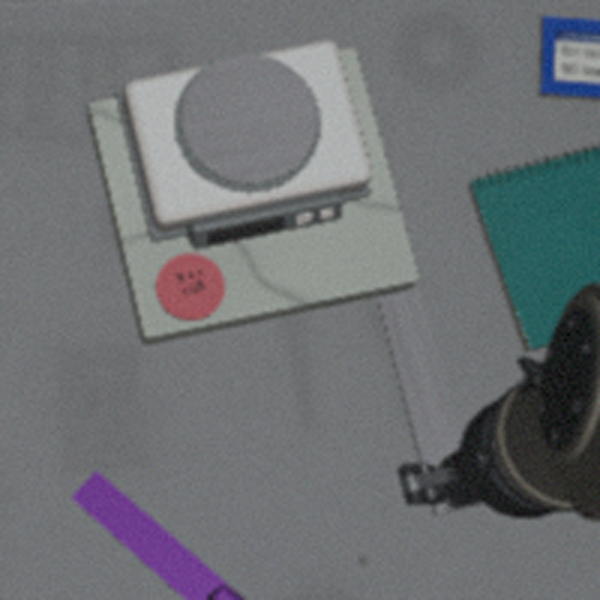

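View pics/s4.png

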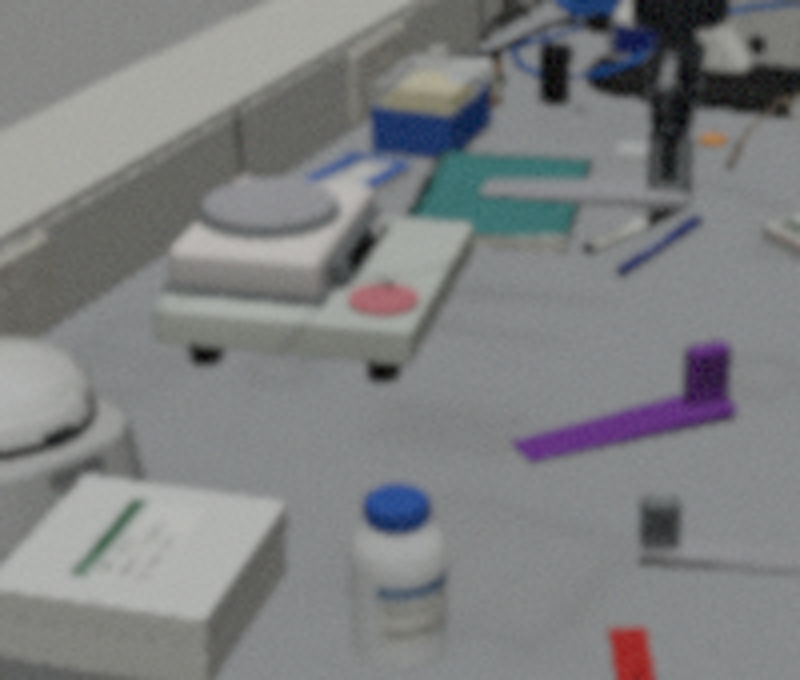

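```bash
python3 -m jog '[[[0,3,0],0,1],[[0,6,0],0,1],[[0,8.5,0],0,1],[[0,9.3,0],0,1],[[0,9.6,0],0,1],[[0,9.6,0],0,1]]'; python3 -m jog '[[[0,0.2,0],0,1],[[0,0.2,0],0,1]]'
```

```text
clock: 6.08
tcp_pos: [0.4585, -0.1027, 0.1952]
orientation: [-1.567, -0.138, 0.136]
contact_force: [1.4, -0.7, -0.8]
grip_width: 0.0129
clock: 6.32
tcp_pos: [0.4583, -0.103, 0.1931]
orientation: [-1.567, -0.137, 0.136]
contact_force: [0.4, -0.8, -1.9]
grip_width: 0.0133
```

```bash
python3 -m jog '[[[0,0.1,0],0,1],[[0,0.1,0],0,1]]';python3 -m jog '[[[0,0.1,0],0,1],[[0,0.1,0],0,1]]'
python3 - <<'E'
from h import *
s,M=st()
f=grab_frame("top"); crop(f["image"],300,460,100,260,3.7,"t5")
w=grab_frame("wrist"); cv2.imwrite("pics/w5.png",w["image"])
g=grab_frame("scene"); crop(g["image"],230,380,120,210,5,"s5")
E
```

```text
clock: 6.58
tcp_pos: [0.4581, -0.103, 0.1917]
orientation: [-1.566, -0.137, 0.137]
contact_force: [-0.1, -0.1, -0.8]
grip_width: 0.0135
clock: 6.82
tcp_pos: [0.4582, -0.103, 0.1912]
orientation: [-1.566, -0.137, 0.136]
contact_force: [-1.7, 0.7, 6.0]
grip_width: 0.0137
t 6.83 tcp [ 0.4582 -0.103   0.1912] F [-1.75  0.69  6.04] M [ 0.05  0.32 -0.03] w 0.0137
```

View pics/t5.png

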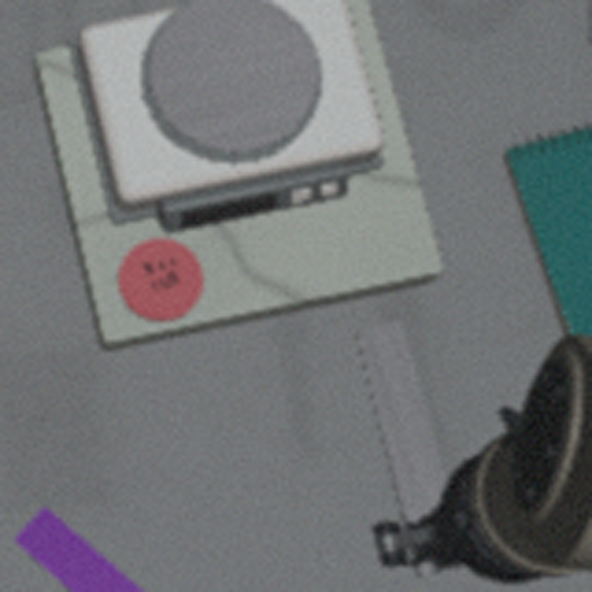

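View pics/s5.png

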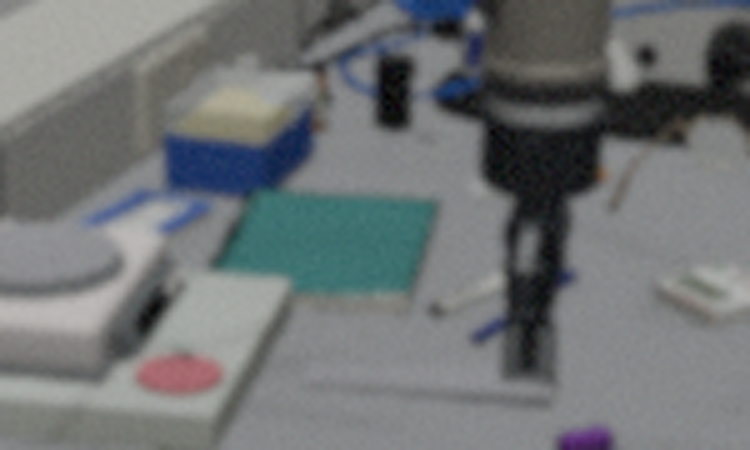

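View pics/w5.png

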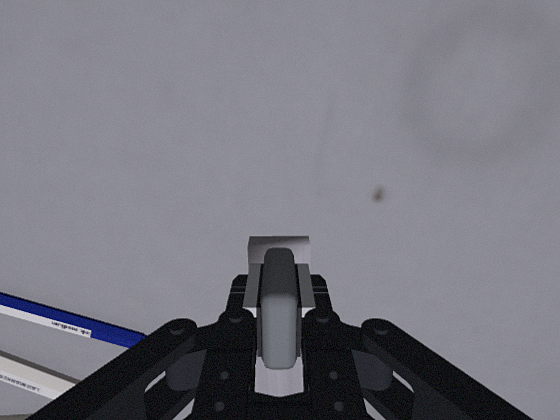

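Run:
```python
from h import *
np.set_printoptions(precision=4,suppress=True)
fs=[grab_frame("top") for _ in range(4)]; f=dict(fs[0]); im=np.mean([q["image"] for q in fs],0)
crop(cv2.convertScaleAbs((im-85)*4),370,435,135,235,6,"t6")
# slab corner pts
for c in ([438,272],[441,275]):
    print(onz(f,np.array(c)/3.7+[300,100]-.4,.055))
t=onz(f,np.array([[365,333],[403,320]])/3.7+[300,100]-.4,.003);print(t,t.mean(0))
s,M=st(); foot=np.array([.6473,-.070]); h=M[:2,0]/np.linalg.norm(M[:2,0]); d=foot-s["tcp_pos"][:2]
print("foot in blade",d@h, -d[0]*h[1]+d[1]*h[0]); print("tip pred",s["tcp_pos"][:2]+.147*h)
```

```text
[[ 0.6235 -0.1024  0.055 ]]
[[ 0.6215 -0.1041  0.055 ]]
[[ 0.5977 -0.0671  0.003 ]
 [ 0.606  -0.0925  0.003 ]] [ 0.6018 -0.0798  0.003 ]
t 7.17 tcp [ 0.4581 -0.103   0.1912] F [-1.81  1.51  7.02] M [ 0.07  0.41 -0.  ] w 0.0127
foot in blade 0.19203096637690575 -0.00024911203489470096
tip pred [ 0.6029 -0.0776]
```

View pics/t6.png

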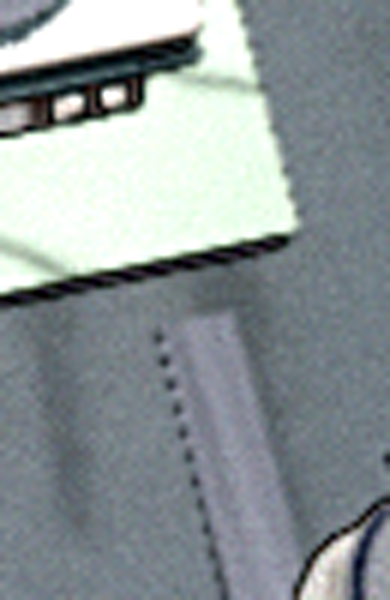

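```bash
python3 -m jog '[[[0,-0.03,0],0,1],[[0.8,-0.03,0],0,1],[[1.6,-0.03,0],0,1],[[2.4,-0.03,0],0,1],[[3.2,-0.03,0],0,1],[[4.0,-0.03,0],0,1],[[4.0,-0.03,0],0,1]]'; python3 -m jog '[[[0.25,0,0],0,1],[[0.5,0,0],0,1],[[0.5,0,0],0,1]]'
```

```text
clock: 8.05
tcp_pos: [0.4987, -0.0958, 0.1912]
orientation: [-1.567, -0.139, 0.135]
contact_force: [1.6, 0.3, 2.5]
grip_width: 0.0133
clock: 8.43
tcp_pos: [0.5021, -0.0954, 0.1912]
orientation: [-1.566, -0.136, 0.137]
contact_force: [-2.7, -0.1, 7.3]
grip_width: 0.0133
```

```bash
python3 -m jog '[[[0.2,-0.03,0],0,1],[[0.4,-0.03,0],0,1],[[0.4,-0.03,0],0,1]]'; python3 -m jog '[[[0.2,0,0],0,1],[[0.4,0,0],0,1],[[0.4,0,0],0,1]]'
```

```text
clock: 8.8
tcp_pos: [0.5065, -0.0944, 0.1912]
orientation: [-1.566, -0.137, 0.137]
contact_force: [-0.6, 0.6, 1.6]
grip_width: 0.0133
clock: 9.18
tcp_pos: [0.5107, -0.0936, 0.1912]
orientation: [-1.566, -0.137, 0.136]
contact_force: [-0.3, 0.1, 0.4]
grip_width: 0.0136
```

```bash
python3 -c "
from h import *
st()
g=grab_frame('scene'); crop(g['image'],230,380,120,210,5,'s7')
f=grab_frame('top'); crop(f['image'],300,460,80,240,3.7,'t7')"
```

```text
t 9.18 tcp [ 0.5107 -0.0936  0.1912] F [-0.28  0.12  0.39] M [-0.01 -0.1  -0.01] w 0.0136
```

View pics/t7.png

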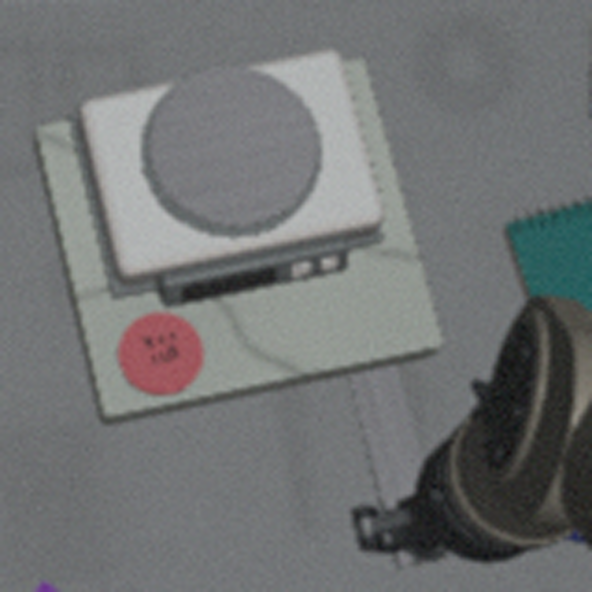

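```bash
python3 -m jog '[[[0.2,0.01,0],0,1],[[0.4,0.01,0],0,1],[[0.4,0.01,0],0,1]]'; python3 -m jog '[[[0.2,0,0],0,1],[[0.4,0,0],0,1],[[0.4,0,0],0,1]]'
```

```text
clock: 9.65
tcp_pos: [0.5146, -0.093, 0.1912]
orientation: [-1.567, -0.137, 0.136]
contact_force: [-0.8, -0.1, 1.6]
grip_width: 0.0133
clock: 10.02
tcp_pos: [0.5185, -0.0923, 0.1912]
orientation: [-1.567, -0.137, 0.136]
contact_force: [-0.4, -1.2, 2.4]
grip_width: 0.0131
```

```bash
python3 -m jog '[[[0.2,0,0],0,1],[[0.4,0,0],0,1],[[0.4,0,0],0,1]]'; python3 -m jog '[[[0.2,0,0],0,1],[[0.4,0,0],0,1],[[0.4,0,0],0,1]]'
```

```text
clock: 10.4
tcp_pos: [0.5224, -0.0916, 0.1912]
orientation: [-1.566, -0.137, 0.137]
contact_force: [-0.5, -0.8, 3.7]
grip_width: 0.0132
clock: 10.78
tcp_pos: [0.5262, -0.091, 0.1912]
orientation: [-1.567, -0.137, 0.137]
contact_force: [-1.4, -1.1, 3.5]
grip_width: 0.0133
```

```bash
python3 -m jog '[[[0.2,-0.01,0],0,1],[[0.4,-0.01,0],0,1],[[0.4,-0.01,0],0,1]]'; python3 -m jog '[[[0.2,0,0],0,1],[[0.4,0,0],0,1],[[0.4,0,0],0,1]]'
```

```text
clock: 11.15
tcp_pos: [0.5303, -0.0902, 0.1912]
orientation: [-1.566, -0.137, 0.136]
contact_force: [-0.1, -0.4, 2.5]
grip_width: 0.0135
clock: 11.52
tcp_pos: [0.5343, -0.0894, 0.1912]
orientation: [-1.566, -0.138, 0.136]
contact_force: [0.1, -1.0, -0.0]
grip_width: 0.0129
```

```bash
python3 -m jog '[[[0.2,0.01,0],0,1],[[0.4,0.01,0],0,1],[[0.4,0.01,0],0,1]]'; python3 -m jog '[[[0.2,0,0],0,1],[[0.4,0,0],0,1],[[0.4,0,0],0,1]]'
```

```text
clock: 11.9
tcp_pos: [0.5382, -0.0889, 0.1912]
orientation: [-1.567, -0.137, 0.136]
contact_force: [-0.1, -0.2, 2.8]
grip_width: 0.0134
clock: 12.28
tcp_pos: [0.5421, -0.0882, 0.1912]
orientation: [-1.567, -0.137, 0.136]
contact_force: [-2.1, 0.1, 3.4]
grip_width: 0.0133
```

```bash
python3 -m jog '[[[0.2,0,0],0,1],[[0.3,0,0],0,1],[[0.3,0,0],0,1]]'; python3 -m jog '[[[0.2,0,0],0,1],[[0.3,0,0],0,1],[[0.3,0,0],0,1]]'
```

```text
clock: 12.65
tcp_pos: [0.5448, -0.0877, 0.1912]
orientation: [-1.566, -0.137, 0.137]
contact_force: [-3.5, -0.9, 5.1]
grip_width: 0.0131
clock: 13.02
tcp_pos: [0.5478, -0.0872, 0.1912]
orientation: [-1.566, -0.137, 0.137]
contact_force: [-1.9, 0.3, 5.2]
grip_width: 0.0133
```

```bash
python3 -m jog '[[[0.2,-0.02,0],0,1],[[0.3,-0.02,0],0,1],[[0.3,-0.02,0],0,1]]'; python3 -m jog '[[[0.2,0,0],0,1],[[0.3,0,0],0,1],[[0.3,0,0],0,1]]'
```

```text
clock: 13.4
tcp_pos: [0.5509, -0.0865, 0.1912]
orientation: [-1.566, -0.137, 0.137]
contact_force: [-0.3, -0.6, 0.2]
grip_width: 0.0131
clock: 13.78
tcp_pos: [0.5539, -0.086, 0.1913]
orientation: [-1.566, -0.137, 0.137]
contact_force: [0.1, -0.2, -0.8]
grip_width: 0.0131
```

```bash
python3 -m jog '[[[0.2,0.01,0],0,1],[[0.3,0.01,0],0,1],[[0.3,0.01,0],0,1]]'; python3 -m jog '[[[0.2,0,0],0,1],[[0.3,0,0],0,1],[[0.3,0,0],0,1]]'
```

```text
clock: 14.15
tcp_pos: [0.5568, -0.0856, 0.1913]
orientation: [-1.566, -0.137, 0.136]
contact_force: [0.3, -0.3, -0.8]
grip_width: 0.0133
clock: 14.52
tcp_pos: [0.5597, -0.085, 0.1913]
orientation: [-1.566, -0.137, 0.137]
contact_force: [0.4, -0.3, -0.5]
grip_width: 0.0135
```

```bash
python3 -m jog '[[[0.2,0.02,0],0,1],[[0.3,0.02,0],0,1],[[0.3,0.02,0],0,1]]'
python3 - <<'E'
from h import *
st()
g=grab_frame('scene'); crop(g['image'],200,350,140,230,5,'s8')
E
```

```text
clock: 14.9
tcp_pos: [0.5627, -0.0846, 0.1912]
orientation: [-1.567, -0.137, 0.136]
contact_force: [-0.4, -0.7, 4.0]
grip_width: 0.0134
t 14.9 tcp [ 0.5627 -0.0846  0.1912] F [-0.45 -0.68  4.03] M [-0.09  0.16 -0.02] w 0.0134
```

View pics/s8.png

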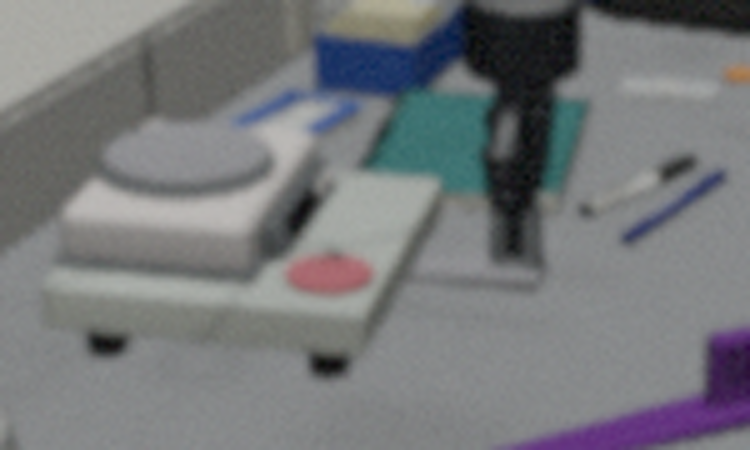

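```bash
python3 -m jog '[[[0.15,0,0],0,1],[[0.2,0,0],0,1],[[0.2,0,0],0,1]]'; python3 -m jog '[[[0.15,0,0],0,1],[[0.2,0,0],0,1],[[0.2,0,0],0,1]]'
```

```text
clock: 15.32
tcp_pos: [0.5644, -0.0843, 0.1913]
orientation: [-1.566, -0.136, 0.137]
contact_force: [-2.7, -0.0, 6.0]
grip_width: 0.013
clock: 15.7
tcp_pos: [0.5658, -0.0842, 0.1913]
orientation: [-1.566, -0.135, 0.138]
contact_force: [-5.7, -1.1, 7.4]
grip_width: 0.0133
```

```bash
python3 -m jog '[[[0,0,0],0,1],[[0,0,0],0,1]]'; python3 -c "
from h import *
st()
f=grab_frame('top'); crop(f['image'],300,460,80,240,3.7,'t9')"
```

```text
clock: 15.95
tcp_pos: [0.5658, -0.0842, 0.1912]
orientation: [-1.566, -0.135, 0.138]
contact_force: [-5.7, -1.1, 7.5]
grip_width: 0.0136
t 15.95 tcp [ 0.5658 -0.0842  0.1912] F [-5.71 -1.1   7.53] M [-0.18  0.78  0.01] w 0.0136
```

View pics/t9.png

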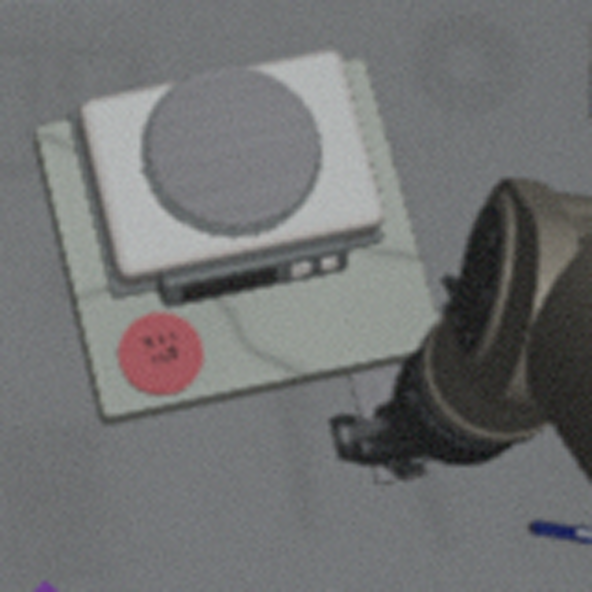

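```bash
python3 -m jog '[[[0,-0.03,0],0,1],[[0,-0.03,0],0,1]]';  python3 -m jog '[[[0.1,0,0],0,1],[[0.1,0,0],0,1],[[0.1,0,0],0,1]]'
```

```text
clock: 16.25
tcp_pos: [0.5659, -0.0841, 0.1913]
orientation: [-1.566, -0.135, 0.138]
contact_force: [-4.7, -1.1, 5.4]
grip_width: 0.0132
clock: 16.62
tcp_pos: [0.5668, -0.084, 0.1912]
orientation: [-1.566, -0.135, 0.138]
contact_force: [-5.7, -1.0, 6.0]
grip_width: 0.0131
```

```bash
python3 -m jog '[[[0.1,-0.03,0],0,1],[[0.1,-0.03,0],0,1],[[0.1,-0.03,0],0,1]]';  python3 -m jog '[[[0.1,0,0],0,1],[[0.1,0,0],0,1],[[0.1,0,0],0,1]]'
```

```text
clock: 17.0
tcp_pos: [0.5675, -0.0838, 0.1913]
orientation: [-1.566, -0.134, 0.139]
contact_force: [-6.1, -1.4, 4.3]
grip_width: 0.0134
clock: 17.38
tcp_pos: [0.568, -0.0837, 0.1912]
orientation: [-1.566, -0.133, 0.139]
contact_force: [-8.8, -1.0, 6.8]
grip_width: 0.0134
```

```bash
python3 -m jog '[[[-0.12,-0.05,0],0,1],[[-0.12,-0.05,0],0,1],[[-0.12,-0.05,0],0,1]]'; python3 -c "
from h import *
st()
w=grab_frame('wrist'); cv2.imwrite('pics/w10.png',w['image'])"
```

```text
clock: 17.75
tcp_pos: [0.5677, -0.0837, 0.1915]
orientation: [-1.566, -0.135, 0.138]
contact_force: [-2.5, -1.8, -4.2]
grip_width: 0.0135
t 17.75 tcp [ 0.5677 -0.0837  0.1915] F [-2.55 -1.75 -4.2 ] M [-0.49  0.55 -0.06] w 0.0135
```

View pics/w10.png

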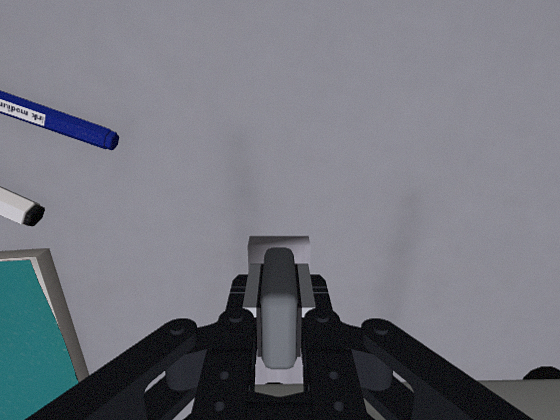

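```bash
python3 -m jog '[[[0,0.04,0],0,1],[[0,0.04,0],0,1],[[0,0.04,0],0,1]]'
```

```text
clock: 18.18
tcp_pos: [0.5677, -0.0837, 0.1915]
orientation: [-1.566, -0.135, 0.138]
contact_force: [-5.4, -3.1, -3.6]
grip_width: 0.0135
```

```bash
python3 -m jog '[[[0,0,0],0,1],[[0,0,0],0,1]]'; python3 -m jog '[[[0,0.03,0],0,1],[[0,0.03,0],0,1],[[0,0.03,0],0,1]]'
```

```text
clock: 18.42
tcp_pos: [0.5677, -0.0837, 0.1915]
orientation: [-1.566, -0.135, 0.138]
contact_force: [-4.2, -2.4, -3.8]
grip_width: 0.0133
clock: 18.8
tcp_pos: [0.5677, -0.0837, 0.1913]
orientation: [-1.566, -0.135, 0.138]
contact_force: [-6.7, -1.9, -2.3]
grip_width: 0.0132
```

```bash
python3 -m jog '[[[-0.06,0.03,0],0,1],[[-0.06,0.03,0],0,1],[[-0.06,0.03,0],0,1]]'
```

```text
clock: 19.18
tcp_pos: [0.5674, -0.0837, 0.1912]
orientation: [-1.566, -0.136, 0.137]
contact_force: [-5.1, -1.8, -0.6]
grip_width: 0.0137
```

```bash
python3 -m jog '[[[0,0,0],0,0.5],[[0,0,0],0,0.2],[[0,0,0],0,0.2],[[0,0,0],0,0.2],[[0,0,0],0,0.2]]'; python3 -c "
from h import *
st()
w=grab_frame('wrist'); cv2.imwrite('pics/w11.png',w['image'])"
```

```text
clock: 19.8
tcp_pos: [0.5677, -0.0836, 0.1912]
orientation: [-1.566, -0.137, 0.137]
contact_force: [-0.7, 0.5, -0.4]
grip_width: 0.0339
t 19.8 tcp [ 0.5677 -0.0836  0.1912] F [-0.74  0.47 -0.38] M [-0.06 -0.01 -0.02] w 0.0339
```

View pics/w11.png

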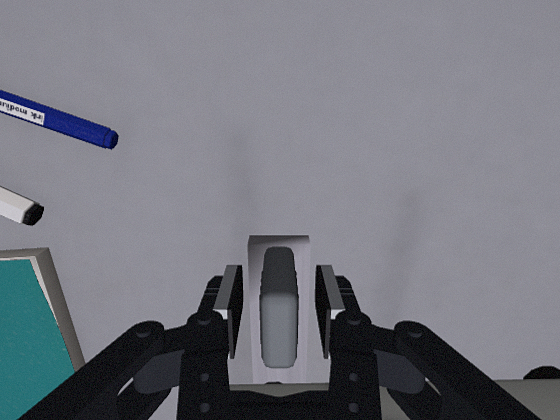

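```bash
python3 -m jog '[[[0,-3,0],0,0.2],[[0,-7,0],0,0.2],[[0,-11,0],0,0.2],[[-4,-15,0],0,0.2],[[-8,-18,0],0,0.2],[[-8,-18,-5],0,0.2],[[-8,-18,-10],0,0.2],[[-8,-18,-15],0,0.2],[[-8,-18,-15],0,0.2]]'
python3 - <<'E'
from h import *
np.set_printoptions(precision=4,suppress=True)
import pickle
st()
fs=[grab_frame("top") for _ in range(8)]; f=dict(fs[0]); im=np.mean([q["image"] for q in fs],0)
crop(cv2.convertScaleAbs((im-60)*2.2),300,460,80,240,3.7,"t12")
crop(im,300,460,80,240,3.7,"t12r")
old=pickle.load(open("top.pkl","rb"))["image"]
a=old[80:195,300:400].astype(np.float32).mean(2);b=im[80:195,300:400].astype(np.float32).mean(2)
print("slab shift px",cv2.phaseCorrelate(a,b,cv2.createHanningWindow(a.shape[::-1],cv2.CV_32F)))
g=grab_frame("scene"); crop(g["image"],200,350,140,230,5,"s12")
E
```

```text
clock: 20.98
tcp_pos: [0.5141, -0.2496, 0.3713]
orientation: [-1.569, -0.132, 0.132]
contact_force: [-0.0, 0.7, -0.4]
grip_width: 0.034
t 20.98 tcp [ 0.5141 -0.2496  0.3713] F [-0.04  0.72 -0.43] M [0.02 0.02 0.01] w 0.034
slab shift px ((0.016102800777424875, 0.042749209571937286), 0.9704994894663492)[ WARN:0@9.028] global loadsave.cpp:1063 imwrite_ Unsupported depth image for selected encoder is fallbacked to CV_8U.
```

View pics/t12.png

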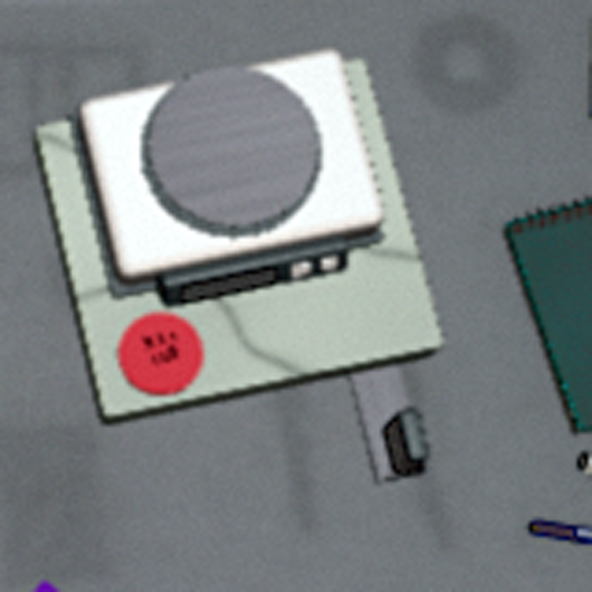

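View pics/s12.png

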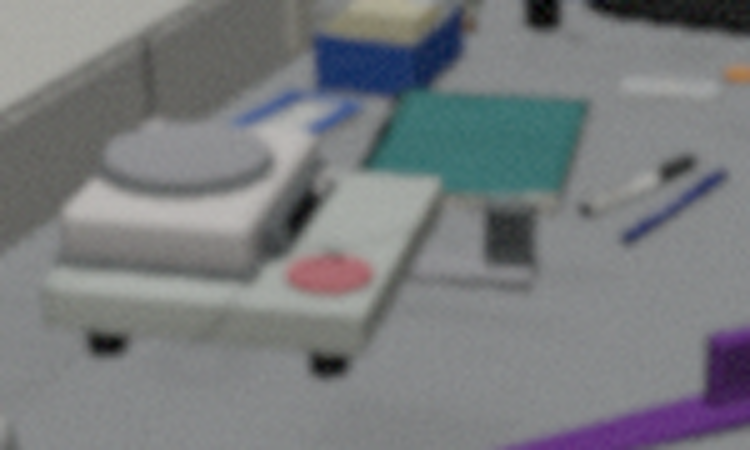

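Run:
```python
from h import *
np.set_printoptions(precision=4,suppress=True)
f=grab_frame("top")
k=lambda p:np.array(p)/3.7+[300,80]-.4
m=onz(f,[k([352,378]),k([403,368])],.009);print(m,m.mean(0),np.linalg.norm(m[0]-m[1]))
gt=onz(f,[k([402,408]),k([423,403]),k([427,458]),k([413,470])],.056);print(gt,gt.mean(0))
G=np.array([.5677,-.0836]);F=np.array([.6473,-.070])
for h in (m.mean(0)[:2]-G, np.array([np.cos(.175),np.sin(.175)])):
    h=h/np.linalg.norm(h);d=F-G;print(np.degrees(np.arctan2(h[1],h[0])),d@h,h[0]*d[1]-h[1]*d[0])
```

```text
[[ 0.6159 -0.0583  0.009 ]
 [ 0.622  -0.092   0.009 ]] [ 0.619  -0.0752  0.009 ] 0.03420273268933046
[[ 0.5836 -0.077   0.056 ]
 [ 0.5866 -0.0903  0.056 ]
 [ 0.5515 -0.0904  0.056 ]
 [ 0.5441 -0.0813  0.056 ]] [ 0.5665 -0.0847  0.056 ]
9.360114797071528 0.08075206755315224 0.0004728486979329472
10.026761414789407 0.08075210316810562 -0.00046672682334315645
```

Every measurement I can make agrees: the foot is about 81 mm along the blade and within 1 mm of its middle line, and the slab hasn't moved. I'm handing in.

```bash
python3 -c "
from h import *
st(); print(hand_in())"
```

```text
t 21.48 tcp [ 0.5149 -0.2446  0.3713] F [-0.2  -0.09  0.65] M [-0.    0.01 -0.02] w 0.034
the job is handed in; nothing more can be done
None
```

I gripped the larger grey blade, carried it over the purple one and laid it flat in front of the slab. I then slid it thin end first under the worn foot until it began to bear, let go, backed the arm clear and handed in at 21.5 s.

**Bearing:** The drag rose from about 1–3 N to about 9 N over the last 4 mm of travel. At the taper's slope that raises the corner by at most about 0.3 mm. I eased the arm back by about 0.6 mm before letting go. I did not measure the force under the foot after release, so bearing over 1 N rests on that drag.

**Last checks:**
- **Blade:** The foot is about 81 mm ahead of the grip point and within about 1 mm of the blade's middle line. The blade looked flat and did not move when I let go.
- **Slab:** It shifted about 0.1 mm in the top view, and the dish looked in place on it. I did not check the bottle again, but the arm never touched it.
- **Robot:** It is clear of everything.

**Unexpected reading:** While I was easing off, the hand briefly pulled up on the blade with about 4 N. I lowered it until the vertical force was near zero before opening the gripper.

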